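# Unlock the humidity chamber and hold its lid half open

## Robot

A 7-joint arm with a two-finger parallel gripper is mounted at the origin on a cart in front of the work surface, level with it; the furniture and walls round the work are solid. World frame = base frame: x ahead of the robot, y to its left, z up, the work surface at z = 0. Lengths are in m, angles in degrees, forces in N, time in s.
With the tool pointing down it reaches from about 0.425 to 0.875 m from the base axis. Payload 4.7 kg.
Tool frame: the origin (TCP) lies midway between the tips of the shut fingers; the grasp point (between the pads) lies 19 mm behind it; z points along the fingers, x is the direction in which the jaws open and shut, and the axes are right-handed (so a half turn about z gives the same grasp; the last joint's range is limited). The gripper opens to 87 mm and grips with 3 to 60 N. Pads are 19 mm wide; open, the fingers measure 117 mm over their backs; the gripper's body (75 mm by 190 mm) begins 51 mm behind the grasp point.
Start: joints at [-66.916, 18.392, -4.016, 83.108, 1.295, 78.541, -3.26], TCP at [0.246, 0.601, 0.19] pointing down, gripper open.
Joint ranges: [-163.93, 163.93], [-17.29, 119.83], [-79.2, 71.16], [3.27, 140.29], [-89.18, 269.18], [5.43, 117.66], [-154.24, 154.24]. Speed limits (degrees/s): [147.25, 147.25, 180, 180, 180, 180, 180].

## Interface

Orientations are given as [roll, pitch, yaw] about the fixed x, y, z axes, in that order (R = Rz(yaw) Ry(pitch) Rx(roll)).
In Python, from cell import telemetry, optics, env gives the robot as it stands.
- The arm moves only by the tool arm_command, never from a script. Its arguments are lists of equal length, an entry for each row: "translation": the shift along the tool's x, y, z in cm, a list of three; "twist": the turn about the tool's z in degrees. In form: {"translation": [[x, y, z], ...], "twist": [twist, ...]}. A call has 1 to 10 rows; each row shifts and turns the pose as measured when the row begins, along the tool's axes as they then stand; what a row does not reach is not made up. A row lasts 1/8 s, in which the tool goes at most 62.5 mm and 10.7 degrees, less where a joint would pass 70% of its speed; a pose out of reach is approached as far as the arm can. A call is refused whole if a number of a shift passes 6.25 or a number of a turn 10.7, either way. A call with a gripper value outside its range is refused whole. "grip" is the opening in per cent of the stroke, from 0 (shut) to 100 (fully open), set as the call begins (left out, the last holds). The fingers move at their own pace and stop on an object; "force" is the grip in N (left out, the last holds). Time passes only in rows, so rows that do not move let the fingers close. It gives the time, the measured TCP pose, the force and the opening at its end, in the units of the state.
- telemetry.get_obs(): the state, without advancing time (a new reading comes with each control period).
- optics.read_camera(name): name is "scene" or "top" or "wrist"; returns a dict with "img" (400x640x3 uint8, blue, green, red), "fx", "fy", "cx", "cy" (pixels), "dist" ([k1, k2, p1, p2, k3] as OpenCV has them; the pictures are not rectified), "extrinsics" (4x4, takes a point from camera to world coordinates); the wrist camera has in their place "hand_eye" (4x4, takes a point from camera to tool coordinates, whose origin is the TCP and whose axes are the tool frame's). Camera axes: x right, y up, looking along -z (the intrinsics and any distortion apply to the point x, -y, -z); pixel columns grow to the right and rows downward; lengths in m; the calibration is good to about 2 mm. A picture is of the moment at which its call begins: read the wrist's pose just before it. There is no depth.
- env.sign_off(): hands the job in, once; it reports no verdict.
The state is a dict: "time_s": time; "qpos": joint angles; "joint_velocities": joint speeds; "effort": joint torques, N m; "tool_pos": TCP position; "tool_rot": TCP orientation; "force": force on the tool from outside, world axes, zero at the start; "wrist_torque": the same for the moment, N m; "grip_width": finger opening in m.
Only numpy, scipy, OpenCV 4.12 (cv2) and the standard library are available. Lean on these libraries where they do the work, as an engineer would, in place of code of your own. Each camera call takes 0.05 s, during which the arm holds its last target. There are 200 camera calls.

## Task

A colleague needs both hands to take the leather sample out of the clear humidity chamber, whose lid has no stay and falls shut. Push the orange lock knob on its front ledge all the way to its left-hand stop (left as seen by someone facing the front of the chamber), then lift the lid by its steel bar handle to 45 degrees and finish while holding it still there by the handle. Do not let the lid drop, never swing it past 60 degrees (the damp air must stay in), and leave the other things on the bench where they are.

Things in the scene. Friction and masses are not known exactly. Their poses are not given: they have to be found in the camera images.
- chamber: humidity chamber: clear box with white edges on a grey base, 240 mm deep (its x) x 320 mm wide (its y) x 122 mm high with the lid shut; it does not shift. Origin: centre of its underside, on the worktop. Its -x side is the front (dial gauge and lock ledge there), +y is to the left of someone facing the front, z up. Only yaw varies. The aluminium lock ledge juts out 34 mm from the front; its upper face is 110 mm high and its two end stops 121 mm
- chamber_lid (a joint): opening angle of the lid, rad: 0 shut, grows as the front edge rises; the hinge line lies along the chamber's y at the back. The lid weighs about 0.6 kg and falls shut from any angle used here. While the lock is closed a tongue on the lock lies over a steel tab at the middle of the lid's front edge, and the lid cannot rise
- lid_hinge (a point): point at the middle of the lid's hinge line: 124 mm behind the chamber's origin (+x) and 113 mm above the worktop
- lid_handle (a point): bar handle of the lid: round steel bar 12 mm thick and 108 mm long along the chamber's y, on two posts 12 mm thick with 84 mm clear between them. Origin: centre of the bar, 187 mm from the hinge line towards the front and 50 mm above it with the lid shut (163 mm above the worktop); it turns with the lid (its z is the lid's normal). The lid's surface is 41 mm below the bar's centre, so fingers can reach round the bar, and the round bar can turn between them
- lock_slide (a joint): position of the lock slide, m: 0 is fully locked (right-hand stop), it moves towards the chamber's +y, 0.045 is its left-hand end stop, fully open. It stays where it is left (friction about 2 N). The tongue still covers the tab until about 0.03
- lock_knob (a point): centre of the top of the orange lock knob, 150 mm above the worktop and 136 mm in front of the chamber's origin; the knob is 16 x 16 mm and 28 mm high on a black slide block 30 x 30 mm whose top is 121 mm above the worktop; it moves with the lock
- leather_sample: bystander, leave alone: brown leather block inside the chamber on its rack, 41 x 62 x 22 mm; origin under its centre
- eraser: bystander, leave alone: pink and blue eraser, 23 x 50 x 13 mm; origin under its centre
- folder: bystander, leave alone: cream bone folder lying flat, 22 x 140 x 9 mm; origin under its centre

How it is judged:
By the outcome, as a careful person would: the job done as asked, in the order asked, and still so for the second after the job is handed in, while the arm keeps its last pose, push and grip.
It also fails if it takes over 38 s, if anything falls off the work surface, if the arm or the gripper's body presses on something with over 40 N, if the wrist force passes 120 N, or if a joint passes its speed limit or range.

## Working session

There is one attempt and no reset: what is moved stays moved. The work goes in short steps, Python scripts to look and compute and a tool call to move; the robot and the scene stay as the last step left them, time stands still between calls to the robot, and variables do not carry over. Pictures are saved under pics/ and viewed, about 8 in all and at most 12, crops included, and the job is handed in when it is done.

Besides the shell and the picture viewer there is one more tool, called by a JSON object that holds its "name" and its "arguments". arm_command: Moves the arm, as the interface text tells. Its arguments: {"type":"object","properties":{"translation":{"type":"array","items":{"type":"array","items":{"type":"number"}}},"twist":{"type":"array","items":{"type":"number"}},"grip":{"type":"number"},"force":{"type":"number"}},"required":["translation","twist"]}

```bash
ls; mkdir -p pics; python3 - <<'E'
from cell import telemetry, optics
import cv2
print(telemetry.get_obs())
for n in ("scene","top"):
    c=optics.read_camera(n); cv2.imwrite(f"pics/{n}0.png",c["img"]); print(n,c["fx"],c["fy"],c["cx"],c["cy"],c["dist"],c["extrinsics"])
E
```

```text
pics
{'time_s': 0.0, 'qpos': array([-66.91396023,  18.44008114,  -4.01740563,  83.17435263,
         1.29585176,  78.54194383,  -3.25923849]), 'joint_velocities': array([-0.01551633, -0.09093738, -0.05622064, -0.03046116, -0.07620448,
       -0.00384502,  0.08464575]), 'effort': array([-9.02982538e-04, -4.91270900e+01, -4.04385868e-01, -3.12528098e+01,
       -6.38859300e-02,  4.36129177e-02,  1.76507710e-04]), 'tool_pos': array([0.24621879, 0.60089072, 0.18915509]), 'tool_rot': array([1.79993975e+02, 1.11077190e-01, 6.77264019e+01]), 'force': array([-0.82081744,  0.64936004,  0.70670545]), 'wrist_torque': array([ 0.02224426, -0.00234156, -0.00802245]), 'grip_width': 0.08684194637997716}
scene 387.9033253889469 387.9033253889469 319.9918483660098 205.38878413962414 [-0.02892753  0.          0.          0.          0.        ] [[ 0.84786103  0.34585345 -0.40189185  0.13696046]
 [-0.53021419  0.54998087 -0.64528595 -0.45126591]
 [-0.00214155  0.76020157  0.64968376  0.75727833]
 [ 0.          0.          0.          1.        ]]
top 385.46614963607465 385.46614963607465 319.27535111072103 196.0381705917426 [-0.0875139  0.         0.         0.         0.       ] [[-0.02451338  0.99032431 -0.13659007  0.41788312]
 [-0.9991014  -0.02899453 -0.03091468  0.17357869]
 [-0.03457592  0.13570951  0.99014516  1.04787086]
 [ 0.          0.          0.          1.        ]]
```

View pics/scene0.png

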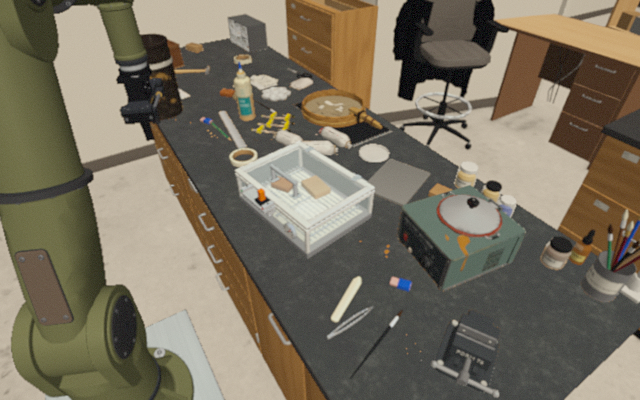

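View pics/top0.png

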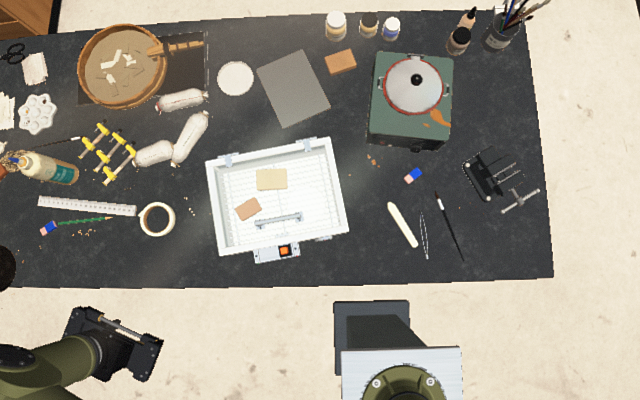

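The scene view shows the chamber's knob at about (262,195). The top view shows the chamber at (206–348, 137–262), with the knob at (284,251) and the bar handle at (278,220). I'll zoom in on both.

```bash
python3 - <<'E'
import cv2, numpy as np
a=cv2.imread("pics/top0.png")[130:270,195:355]; a=cv2.resize(a,None,fx=5,fy=5,interpolation=cv2.INTER_CUBIC)[:600]
b=cv2.imread("pics/scene0.png")[138:250,230:380]; b=cv2.resize(b,None,fx=5,fy=5,interpolation=cv2.INTER_CUBIC)
cv2.imwrite("pics/topz.png",cv2.resize(cv2.imread("pics/top0.png")[130:270,195:355],None,fx=4,fy=4,interpolation=cv2.INTER_CUBIC)); cv2.imwrite("pics/scenez.png",b)
E
```

```text
(no output)
```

View pics/topz.png

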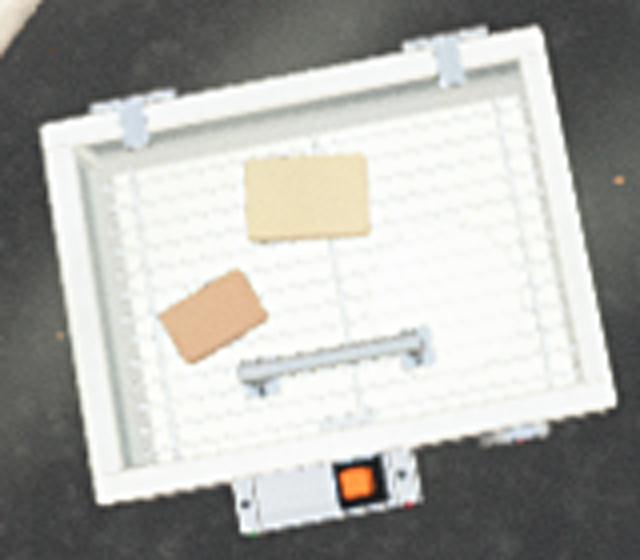

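View pics/scenez.png

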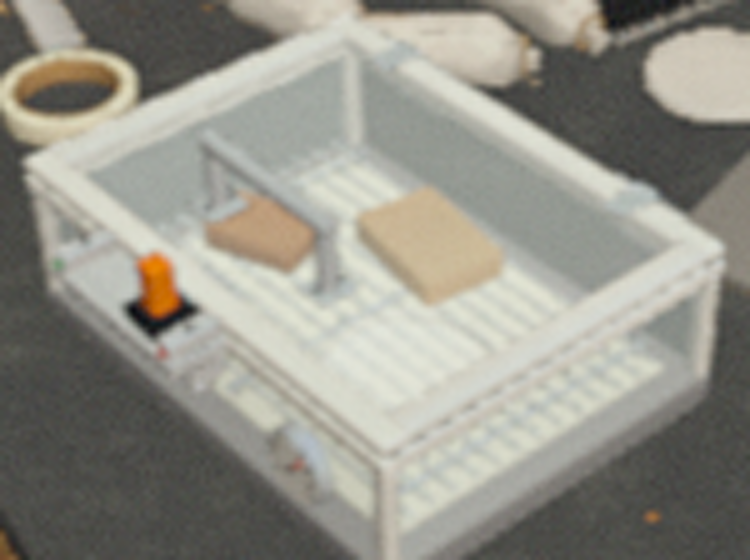

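The top zoom shows lid corners at (40,128), (543,27), (617,405) and (97,503), bar ends at (240,372) and (428,340), and the knob at (356,481). The scene zoom shows matching corners, with the knob top at (154,258). I'll fit the chamber pose to these.

```bash
cat > h.py <<'E'
import numpy as np, cv2
from scipy.optimize import least_squares
from scipy.spatial.transform import Rotation as R
def proj(P,c,T=None):
    T=np.array(c["extrinsics"]) if T is None else T
    p=(np.atleast_2d(P)-T[:3,3])@T[:3,:3]; p=p*[1,-1,-1]
    K=np.array([[c["fx"],0,c["cx"]],[0,c["fy"],c["cy"]],[0,0,1.]])
    return cv2.projectPoints(p,np.zeros(3),np.zeros(3),K,np.array(c["dist"]))[0][:,0]
def world(C,q):  # C=x,y,yaw(rad)
    return np.atleast_2d(q)@R.from_euler('z',C[2]).as_matrix().T+[C[0],C[1],0]
E
python3 - <<'E'
from h import *
from cell import optics
ct,cs=optics.read_camera("top"),optics.read_camera("scene")
t=np.array([[40,128],[543,27],[617,405],[97,503],[240,372],[428,340],[356,481]])/4+[195-.4,130-.4]
s=np.array([[347,18],[722,243],[388,450],[25,165],[203,140],[330,228],[154,257]])/5+[230-.4,138-.4]
def q(ky): return np.array([[.12,.16,.12],[.12,-.16,.12],[-.12,-.16,.12],[-.12,.16,.12],[-.063,.054,.163],[-.063,-.054,.163],[-.136,ky,.15]])
def f(p,full=True):
    w=world(p,q(p[3])); return np.r_[(proj(w,ct)-t).ravel(),(proj(w,cs)-s).ravel()]
r=least_squares(f,[.6,.2,0.1,0],loss="soft_l1")
print(r.x,np.degrees(r.x[2]),np.round(f(r.x).reshape(-1,2),1).tolist())
C=r.x
print("knob",world(C,[-.136,C[3],.15]),"handle",world(C,[-.063,0,.163]),"hinge",world(C,[.124,0,.113]))
E
```

```text
[5.51826867e-01 3.09183500e-01 1.66861729e-01 4.59060482e-04] 9.560472854471374 [[0.5, -0.8], [-0.0, -0.7], [0.9, -0.2], [0.9, 0.5], [0.3, 0.6], [-1.0, -0.3], [0.2, 0.2], [-0.1, -1.3], [0.3, -0.0], [-1.4, -0.2], [-1.1, -1.4], [0.3, -0.7], [0.1, -0.2], [-0.4, 0.0]]
knob [[0.41763955 0.28704815 0.15      ]] handle [[0.48970188 0.29871992 0.163     ]] hinge [[0.67410461 0.32977847 0.113     ]]
```

```bash
cat >> h.py <<'E'
C=np.array([.55183,.30918,.16686])
def go(*targets, yaw=None):
    """print tool-frame shift (cm) from now to chamber-frame TCP targets"""
    from cell import telemetry
    o=telemetry.get_obs(); p=o["tool_pos"]; M=R.from_euler('xyz',o["tool_rot"],degrees=True).as_matrix()
    c=(p-[C[0],C[1],0])@R.from_euler('z',C[2]).as_matrix()
    print("t",round(o["time_s"],2),"chamber tcp mm",np.round(c*1e3,1),"rot",np.round(o["tool_rot"],2),"F",np.round(o["force"],1),"w",round(o["grip_width"]*1e3,1))
    print("twist needed",round((o["tool_rot"][2]-np.degrees(C[2])+180)%360-180,2))
    for t in targets:
        w=world(C,t)[0]; print(t,"->",np.round((w-p)@M*100,2)); p=w
E
echo
```

{"name": "arm_command", "arguments": {"translation": [[0, 0, 0], [0, 0, 0], [0, 0, 0], [0, 0, 0], [0, 0, 0], [0, 0, 0], [0, 0, 0]], "twist": [9.5, 9.5, 9.5, 9.5, 9.5, 9.5, 2], "grip": 0}}

```text
time_s: 1.08
tool_pos: [0.2458, 0.5998, 0.1871]
tool_rot: [179.7, 0.2, 6.7]
force: [-0.6, -0.2, 0.5]
grip_width: 0.025
```

```bash
python3 -c "
from h import *
go([-.136,-.045,.19],[-.136,-.045,.13])"
```

```text
t 1.07 chamber tcp mm [-253.6  337.4  187.1] rot [1.7972e+02 1.5000e-01 6.7400e+00] F [-0.6 -0.2  0.5] w 25.0
twist needed -2.82
[-0.136, -0.045, 0.19] -> [13.62 37.62 -0.14]
[-0.136, -0.045, 0.13] -> [ 0.02 -0.03  6.  ]
```

{"name": "arm_command", "arguments": {"translation": [[1.4, 3.8, -0.1], [1.4, 3.8, -0.1], [1.4, 3.8, 0], [1.4, 3.8, 0], [1.4, 3.8, 0], [1.4, 3.8, 0], [1.4, 3.8, 0], [1.4, 3.8, 0], [1.4, 3.8, 0], [1.0, 3.4, 0]], "twist": [-2.5, 0, 0, 0, 0, 0, 0, 0, 0, 0]}}

```text
time_s: 2.33
tool_pos: [0.4424, 0.2414, 0.1882]
tool_rot: [179.7, 0.3, 9.7]
force: [-0.0, 0.4, -0.3]
grip_width: 0.0009
```

```bash
python3 - <<'E'
from h import *
go([-.136,-.045,.19],[-.136,-.045,.13])
from cell import optics,telemetry
c=optics.read_camera("wrist"); cv2.imwrite("pics/w1.png",c["img"])
o=telemetry.get_obs(); M=np.eye(4); M[:3,:3]=R.from_euler('xyz',o["tool_rot"],degrees=True).as_matrix(); M[:3,3]=o["tool_pos"]
T=M@np.array(c["hand_eye"])
q=np.array([[-.12,.16,.12],[-.12,-.16,.12],[-.063,.054,.163],[-.063,-.054,.163],[-.136,0,.15]])
print(np.round(proj(world(C,q),c,T)))
E
```

```text
t 2.33 chamber tcp mm [-119.1  -48.6  188.2] rot [179.7    0.28   9.72] F [-0.   0.4 -0.3] w 0.9
twist needed 0.16
[-0.136, -0.045, 0.19] -> [-1.69 -0.37 -0.17]
[-0.136, -0.045, 0.13] -> [ 0.03 -0.03  6.  ]
[[316. -64.]
 [318. 301.]
 [397.  70.]
 [389. 217.]
 [296. 146.]]
```

View pics/w1.png

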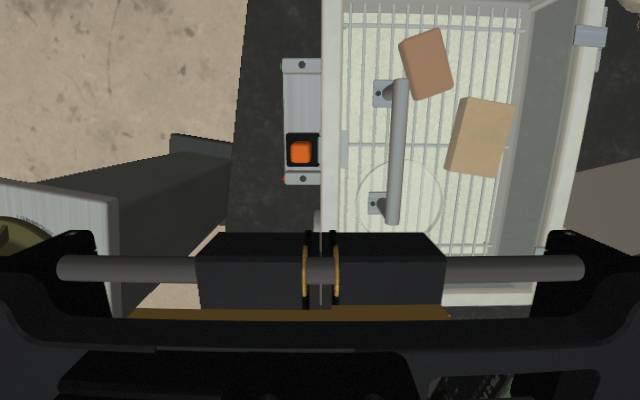

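The wrist view shows the knob at (300,152), predicted (296,146), and the bar from (399,80) to (392,222). So the fit is within about 4 mm. The jaws are shut and lie to the right of the knob.

{"name": "arm_command", "arguments": {"translation": [[-1.7, -0.2, 1], [0, 0, 2], [0, 0, 1.8], [0, 0, 1.0], [0, 0, 0]], "twist": [0, 0, 0, 0, 0]}}

```text
time_s: 3.0
tool_pos: [0.4281, 0.2328, 0.1293]
tool_rot: [179.6, 0.2, 9.1]
force: [-0.0, 0.6, -0.5]
grip_width: 0.0004
```

```bash
python3 - <<'E'
from h import *
go([-.135,-.024,.129],[-.135,.030,.129])
E
```

```text
t 3.0 chamber tcp mm [-134.7  -54.7  129.3] rot [179.59   0.19   9.06] F [-0.   0.6 -0.5] w 0.4
twist needed -0.5
[-0.135, -0.024, 0.129] -> [-0.06 -3.07  0.  ]
[-0.135, 0.03, 0.129] -> [-0.05 -5.4  -0.04]
```

{"name": "arm_command", "arguments": {"translation": [[0, -1.2, 0], [0, -1, 0], [0, -0.8, 0], [0, -0.8, 0], [0, -0.8, 0], [0, -0.8, 0], [0, -0.8, 0], [0, -0.8, 0]], "twist": [-0.5, 0, 0, 0, 0, 0, 0, 0]}}

```text
time_s: 4.0
tool_pos: [0.4167, 0.3083, 0.1308]
tool_rot: [179.7, 0.0, 9.6]
force: [-0.5, -0.0, 0.3]
grip_width: 0.0003
```

```bash
python3 -c "
from h import *
go([-.136,.0275,.13])"
```

```text
t 4.0 chamber tcp mm [-133.4   21.6  130.8] rot [1.7971e+02 2.0000e-02 9.6500e+00] F [-0.5 -0.   0.3] w 0.3
twist needed 0.09
[-0.136, 0.0275, 0.13] -> [-0.26 -0.59  0.08]
```

{"name": "arm_command", "arguments": {"translation": [[-0.1, -0.4, 0.1], [0, -0.4, 0], [0, -0.4, 0], [0, -0.4, 0]], "twist": [0, 0, 0, 0]}}

```text
time_s: 4.5
tool_pos: [0.4127, 0.3249, 0.1296]
tool_rot: [179.7, 0.0, 9.6]
force: [-0.3, 0.5, -0.5]
grip_width: 0.0004
```

```bash
python3 - <<'E'
from h import *
go([-.136,.0275,.13])
from cell import optics
c=optics.read_camera("top"); a=c["img"][200:280,235:335]; b=optics.read_camera("scene")["img"][150:230,230:330]
cv2.imwrite("pics/k1.png",cv2.resize(np.hstack([a,b]),None,fx=4,fy=4,interpolation=cv2.INTER_CUBIC))
go()
E
```

```text
t 4.5 chamber tcp mm [-134.6   38.6  129.6] rot [1.7969e+02 3.0000e-02 9.6400e+00] F [-0.3  0.5 -0.5] w 0.4
twist needed 0.08
[-0.136, 0.0275, 0.13] -> [-0.14  1.11 -0.04]
t 4.6 chamber tcp mm [-134.7   39.   129.6] rot [1.797e+02 3.000e-02 9.690e+00] F [-0.7 -0.2 -0.1] w 0.5
twist needed 0.13
```

View pics/k1.png

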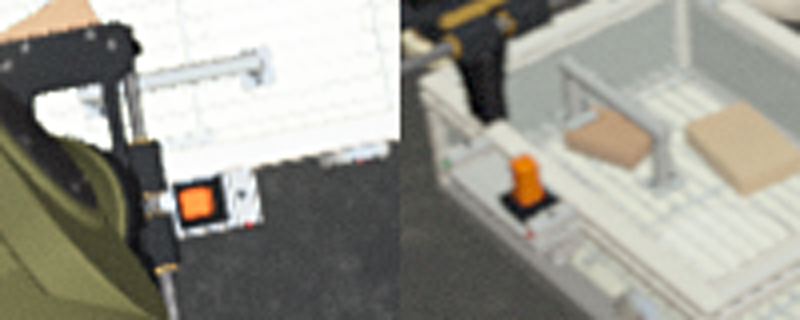

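The knob hasn't moved: it is still at about (285,251) in the top view, with the fingers to its left. I'll check where the tips really are.

```bash
python3 - <<'E'
from h import *
from cell import optics,telemetry
o=telemetry.get_obs(); p=o["tool_pos"]
cs=optics.read_camera("scene"); ct=optics.read_camera("top")
for z in (0,.02,.04,.07): print(z,"scene zoom",(proj(p+[0,0,z],cs)-[232,140])*6,"top zoom",(proj(p+[0,0,z],ct)-[240,205])*6)
a=cs["img"][140:210,232:292];b=ct["img"][205:275,240:300]
cv2.imwrite("pics/k2.png",cv2.resize(np.hstack([a,b]),None,fx=6,fy=6,interpolation=cv2.INTER_CUBIC))
print(o["qpos"],o["effort"])
E
```

```text
0 scene zoom [[124.97894814 289.25442618]] top zoom [[173.613515  285.1697425]]
0.02 scene zoom [[119.70737539 252.81473932]] top zoom [[165.16315576 285.6490025 ]]
0.04 scene zoom [[114.30496194 215.43006535]] top zoom [[156.33217167 286.1490231 ]]
0.07 scene zoom [[105.94576977 157.50318964]] top zoom [[142.31397338 286.94101284]]
[-55.39166154   5.53179335  14.94175821 105.77667031  -1.26310668
  69.06101074 -30.37532624] [ 5.42005047e-02 -3.38645124e+01  9.12882462e-01 -2.98366499e+01
 -4.42723150e-02 -6.82489044e-03 -3.56400618e-02]
```

View pics/k2.png

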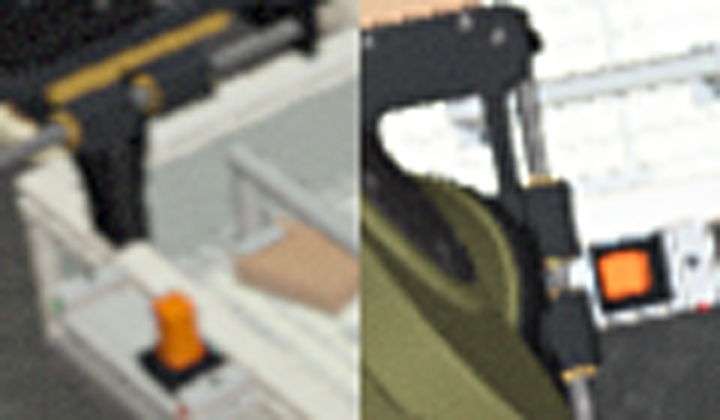

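```bash
python3 - <<'E'
from h import *
from cell import optics,telemetry
o=telemetry.get_obs(); c=optics.read_camera("wrist")
M=np.eye(4); M[:3,:3]=R.from_euler('xyz',o["tool_rot"],degrees=True).as_matrix(); M[:3,3]=o["tool_pos"]
T=M@np.array(c["hand_eye"]); print(np.round(c["hand_eye"],3))
for y in (0,.02,.045,.07): print(y,proj(world(C,[-.136,y,.15]),c,T))
print("tcp",proj(o["tool_pos"],c,T), proj(o["tool_pos"]+[0,0,.019],c,T), proj(o["tool_pos"]+[0,0,.07],c,T))
ct=optics.read_camera("top")
for y in (0,.02,.045,.07): print(y,"top",proj(world(C,[-.136,y,.15]),ct))
def org(i):
    m=cv2.inRange(i,(0,50,180),(80,140,255)); 
    n,l,s,cc=cv2.connectedComponentsWithStats(m); return [(s[k],cc[k].round(1)) for k in range(1,n) if s[k][4]>15]
print("w",org(c["img"])); print("t",[v for v in org(ct["img"])])
cv2.imwrite("pics/w2.png",c["img"])
E
```

```text
[[ 1.     0.     0.001  0.   ]
 [ 0.    -0.966 -0.259 -0.071]
 [ 0.001  0.259 -0.966 -0.194]
 [ 0.     0.     0.     1.   ]]
0 [[317.64246222 292.74416959]]
0.02 [[317.60325646 266.09255183]]
0.045 [[317.55445292 230.37608837]]
0.07 [[317.50652492 191.86518931]]
tcp [[319.86332592 228.90249894]] [[319.80266504 239.1784647 ]] [[319.5617276  280.01649064]]
0 top [[284.00581461 250.01706785]]
0.02 top [[275.58115723 251.64297688]]
0.045 top [[265.07313283 253.66509496]]
0.07 top [[254.59446399 255.67502365]]
w []
t [(array([431, 108,  20,  19, 114], dtype=int32), array([438.7, 117.3])), (array([  0, 165,   4,  10,  21], dtype=int32), array([  1. , 170.1])), (array([281, 247,   7,   8,  17], dtype=int32), array([284.8, 250.1]))]
```

View pics/w2.png

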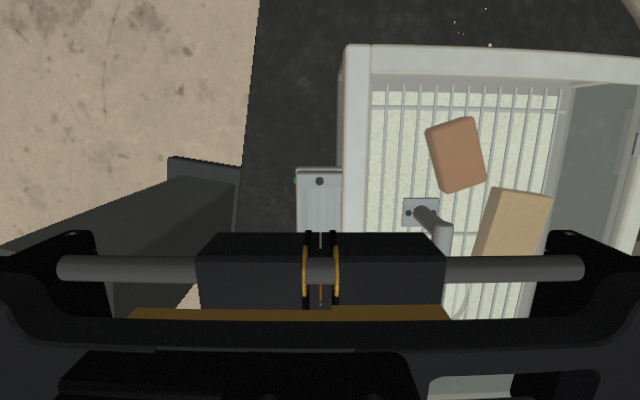

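The wrist view shows the knob at about (320,290), seen through the slit between the jaws, with the tips to its left. The scene view puts the black fingertip about 22 mm above the reported TCP. I'll fit the tool-pose offset from the wrist view.

```bash
python3 - <<'E'
from h import *
from cell import optics,telemetry
c=optics.read_camera("wrist"); H=np.array(c["hand_eye"]); H[:3,3]; print(H[:3,3],c["fx"],c["cx"],c["cy"])
def T(pos,rot,d):
    M=np.eye(4); M[:3,:3]=R.from_euler('xyz',rot,degrees=True).as_matrix(); M[:3,3]=pos+d; return M@H
q1=np.array([[-.063,.054,.163],[-.063,-.054,.163],[-.136,0,.15]]); o1=np.array([[399.5,80],[392,224],[301,152]])
P1=np.array([.4424,.2414,.1882]); 
f=lambda d: (proj(world(C,q1),c,T(P1,[179.7,.28,9.72],d))-o1).ravel()
r=least_squares(f,np.zeros(3)); print(r.x,f(r.x).round(1))
o=telemetry.get_obs()
print("corner w2 pred (obs 344,45)",proj(world(C,[-.12,.16,.122]),c,T(o["tool_pos"],o["tool_rot"],np.zeros(3))), proj(world(C,[-.12,.16,.122]),c,T(o["tool_pos"],o["tool_rot"],r.x)))
im=cv2.imread("pics/w2.png")[215:315,290:350]
print(o["force"],o["grip_width"])
cv2.imwrite("pics/w2z.png",cv2.resize(im,None,fx=6,fy=6))
E
```

```text
[ 0.00035088 -0.07075473 -0.19437212] 291.8009556466687 320.1160342711896 203.47065801113413
[-0.00104284 -0.0004095   0.00276575] [ 1.1 -0.3 -0.8 -1.  -0.4  1.3]
corner w2 pred (obs 344,45) [[343.04730663  42.93680772]] [[344.44175115  43.70641511]]
[-0.0421585  -0.46465342  1.00787919] 0.0005879017911276556
```

{"name": "arm_command", "arguments": {"translation": [[-0.4, 0, 0], [0, 0, 0.4], [0, 0, 0.4], [0, 0, 0.3]], "twist": [0, 0, 0, 0]}}

```text
time_s: 5.35
tool_pos: [0.4086, 0.3235, 0.118]
tool_rot: [179.7, 0.0, 9.6]
force: [-0.1, -0.4, -0.5]
grip_width: 0.0005
```

```bash
python3 - <<'E'
from h import *
from cell import optics,telemetry
go()
cs=optics.read_camera("scene"); p=telemetry.get_obs()["tool_pos"]
for z in (0,.02,.04): print((proj(p+[0,0,z],cs)-[232,130])*7)
cv2.imwrite("pics/k3.png",cv2.resize(cs["img"][130:210,232:302],None,fx=7,fy=7,interpolation=cv2.INTER_CUBIC))
E
```

```text
t 5.35 chamber tcp mm [-138.8   37.9  118. ] rot [1.797e+02 2.000e-02 9.610e+00] F [-0.1 -0.4 -0.5] w 0.5
twist needed 0.05
[[141.49633991 438.98730148]]
[[135.31559034 397.07966711]]
[[128.98190492 354.0891121 ]]
```

View pics/k3.png

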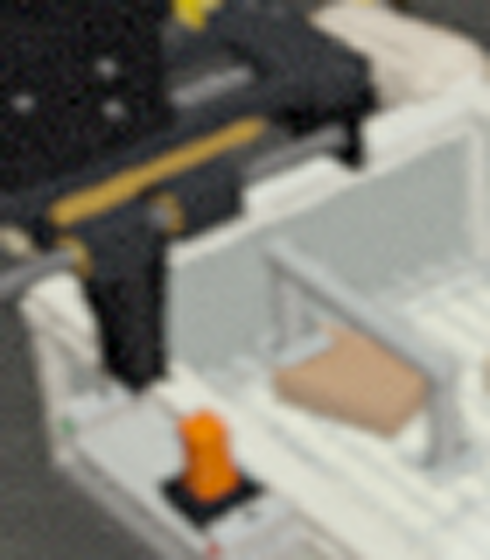

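The scene view shows the black fingers ending at (133,383), but the reported TCP projects to (141,439). The solid tips therefore look about 25 mm above the reported TCP. I'll settle it by probing the ledge gently.

{"name": "arm_command", "arguments": {"translation": [[0, 0, 0.4], [0, 0, 0.4], [0, 0, 0.3], [0, 0, 0.3]], "twist": [0, 0, 0, 0]}}

```text
time_s: 5.9
tool_pos: [0.4085, 0.3233, 0.1026]
tool_rot: [179.7, 0.0, 9.6]
force: [-0.0, -0.6, -0.1]
grip_width: 0.0003
```

{"name": "arm_command", "arguments": {"translation": [[0, 0, 0.3], [0, 0, 0.3], [0, 0, 0.3], [0, 0, 0.2]], "twist": [0, 0, 0, 0]}}

```text
time_s: 6.4
tool_pos: [0.4085, 0.3232, 0.0907]
tool_rot: [179.7, 0.1, 9.6]
force: [-0.1, 0.1, -0.1]
grip_width: 0.0003
```

{"name": "arm_command", "arguments": {"translation": [[0, 0, 0.2], [0, 0, 0.2], [0, 0, 0.2]], "twist": [0, 0, 0]}}

```text
time_s: 6.78
tool_pos: [0.4086, 0.3232, 0.0844]
tool_rot: [179.7, 0.0, 9.6]
force: [0.0, 0.1, 0.3]
grip_width: 0.0005
```

{"name": "arm_command", "arguments": {"translation": [[0, 0, 0.2], [0, 0, 0.2]], "twist": [0, 0]}}

```text
time_s: 7.02
tool_pos: [0.4086, 0.3232, 0.0802]
tool_rot: [179.7, 0.0, 9.6]
force: [0.0, -0.2, 0.5]
grip_width: 0.0003
```

```bash
python3 - <<'E'
from h import *
from cell import optics,telemetry
go()
i=optics.read_camera("scene")["img"]; g=i.max(2); k=cv2.imread("pics/k3.png")
p=telemetry.get_obs()["tool_pos"]; print(proj(p,optics.read_camera("scene")))
print(g[160:208:2,240:264:2])
i=optics.read_camera("scene")["img"]; cv2.imwrite("pics/k4.png",cv2.resize(i[130:210,232:302],None,fx=7,fy=7,interpolation=cv2.INTER_CUBIC))
E
```

```text
t 7.03 chamber tcp mm [-138.9   37.6   80.2] rot [1.7967e+02 4.0000e-02 9.6100e+00] F [ 0.  -0.2  0.5] w 0.3
twist needed 0.05
[[253.87897024 203.61915081]]
[[ 25  26  37  30  34  60  31  32  28  38  57  54]
 [ 29  26  24  30  31  36  24  28  51  51  50  72]
 [ 21  34  29  36  32  27  39  54  52  97 145 164]
 [ 24  24  27  23  41  54  48  93 155 166 129  78]
 [ 33  28  44  52  60 107 156 167 121  68  59  64]
 [ 47  54  66 125 170 176 148  54  96  84  56  59]
 [ 47 118 173 177 154  92  61  60 139 131  52  49]
 [ 38 130 133  93  60  62  61  60  92 123  62  48]
 [ 36  65 101  59  67  58  49  50  47  68  69 123]
 [ 78 106 154  85  49  53  54  52  41 135 171 170]
 [131 122 114 112  52  54  44  46  29 140 170 169]
 [119 126 102  66  53  37  45  40  43 156 172 179]
 [178 146 128  39  27  25  46  37  58 201 207 189]
 [179 168 175 138   8  27  46  39  78 212 224 212]
 [184 195 196 171  39  29  45  45  87 210 211 218]
 [160 162 183 170  62  27  30  47  92 216 229 230]
 [149 160 191 193  93  15  32  44  62 176 225 214]
 [164 158 178 195 135  24  17  36  63 151 188 202]
 [129 149 133 172 194 145  46  80 141 154 186 202]
 [ 90 119 144 141 167 192 173 136  92 112 183 207]
 [ 82  88 112 142 140 157 191 164  32  52 162 182]
 [ 76  80  89 105 137 140 141 185 121  34  43  33]
 [ 78  79  75  85  97 135 142 145 179 126  37 106]
 [ 77  83  74  78  82  93 135 142 140 171 150 173]]
```

{"name": "arm_command", "arguments": {"translation": [[0, 0, 0.2], [0, 0, 0.2]], "twist": [0, 0]}}

```text
time_s: 7.42
tool_pos: [0.4087, 0.3233, 0.0781]
tool_rot: [179.7, 0.1, 9.6]
force: [-6.2, -5.6, 19.8]
grip_width: 0.0005
```

Contact: 20 N at a reported z of 0.079, and the ledge is at 0.110. So the real fingertips sit about 30 mm behind the reported TCP, and the first push passed over the knob. I'll treat tip z as reported z + 0.030, lift, go back to the right-hand side and push lower.

{"name": "arm_command", "arguments": {"translation": [[0.2, 0, -2], [0, 0, -3], [0, 0, -2], [0, 3, 0], [0, 3, 0], [0, 3, 0], [0, 0.3, 2], [0, 0, 2], [0, 0, 1.2]], "twist": [0, 0, 0, 0, 0, 0, 0, 0, 0]}}

```text
time_s: 8.55
tool_pos: [0.4284, 0.2303, 0.0994]
tool_rot: [179.9, -0.2, 9.6]
force: [0.6, -0.7, 0.3]
grip_width: 0.0003
```

```bash
python3 -c "
from h import *
go([-.136,-.03,.099],[-.136,.0275,.099])"
```

```text
t 8.55 chamber tcp mm [-134.8  -57.3   99.4] rot [179.88  -0.23   9.61] F [ 0.6 -0.7  0.3] w 0.3
twist needed 0.05
[-0.136, -0.03, 0.099] -> [-0.12 -2.73  0.04]
[-0.136, 0.0275, 0.099] -> [ 0.01 -5.75 -0.01]
```

{"name": "arm_command", "arguments": {"translation": [[-0.1, -1.5, 0], [0, -1.2, 0], [0, -0.8, 0], [0, -0.8, 0], [0, -0.8, 0]], "twist": [0, 0, 0, 0, 0]}}

```text
time_s: 9.18
tool_pos: [0.4184, 0.2839, 0.0998]
tool_rot: [179.8, -0.2, 9.7]
force: [0.5, -2.2, -0.4]
grip_width: 0.0007
```

```bash
cat >> h.py <<'E'
def knob():
    from cell import optics
    ct=optics.read_camera("top"); m=cv2.inRange(ct["img"][235:270,235:300],(0,40,150),(100,150,255)); y,x=np.nonzero(m)
    print("knob px",len(x),x.mean()+235,y.mean()+235,"x min/max",x.min()+235,x.max()+235, "(284.6=locked, 265.5=open)")
E
python3 -c "
from h import *
go([-.136,.0275,.099]); knob()"
```

```text
t 9.18 chamber tcp mm [-135.8   -2.8   99.8] rot [179.8   -0.23   9.68] F [ 0.5 -2.2 -0.4] w 0.7
twist needed 0.12
[-0.136, 0.0275, 0.099] -> [-0.01 -3.03  0.07]h.py:24: RuntimeWarning: Mean of empty slice.
  print("knob px",len(x),x.mean()+235,y.mean()+235,"x min/max",x.min()+235,x.max()+235, "(284.6=locked, 265.5=open)")
  ret = ret.dtype.type(ret / rcount)
Traceback (most recent call last):
  File "h.py", line 24, in knob
    print("knob px",len(x),x.mean()+235,y.mean()+235,"x min/max",x.min()+235,x.max()+235, "(284.6=locked, 265.5=open)")
                                                                 ~~~~~^^
ValueError: zero-size array to reduction operation minimum which has no identity
```

It is pushing against about 2 N, the lock's friction. Carrying on to the stop.

{"name": "arm_command", "arguments": {"translation": [[0, -0.9, 0.05], [0, -0.9, 0], [0, -0.8, 0], [0, -0.3, 0], [0, -0.3, 0], [0, -0.3, 0]], "twist": [0, 0, 0, 0, 0, 0]}}

```text
time_s: 9.98
tool_pos: [0.4136, 0.3126, 0.0997]
tool_rot: [179.1, -0.0, 9.5]
force: [0.1, -8.9, 5.8]
grip_width: 0.0003
```

```bash
python3 -c "
from h import *
go([-.136,.0275,.099])"
```

```text
t 9.97 chamber tcp mm [-135.7   26.3   99.7] rot [ 1.7907e+02 -4.0000e-02  9.4800e+00] F [ 0.1 -8.9  5.8] w 0.3
twist needed -0.08
[-0.136, 0.0275, 0.099] -> [-0.03 -0.12  0.06]
```

{"name": "arm_command", "arguments": {"translation": [[0, -0.4, 0], [0, -0.4, 0]], "twist": [0, 0]}}

```text
time_s: 10.22
tool_pos: [0.4135, 0.3121, 0.0998]
tool_rot: [178.4, 0.2, 9.2]
force: [-0.1, -11.1, 6.2]
grip_width: 0.0004
```

No more advance at 11 N, so it is at the stop. Back off, rise, open the jaws and check.

{"name": "arm_command", "arguments": {"translation": [[0, 1.5, 0], [0, 1.5, -1], [0, 0, -3], [0, 0, -3], [2, 0, 0], [2, 0, 0], [2, 0, 0], [1, 0, 0]], "twist": [0, 0, 0, 0, 0, 0, 0, 0], "grip": 70}}

```text
time_s: 11.22
tool_pos: [0.4903, 0.2968, 0.1793]
tool_rot: [179.1, -0.3, 9.2]
force: [-1.2, 0.4, -0.4]
grip_width: 0.0602
```

```bash
python3 - <<'E'
from h import *
from cell import optics,telemetry
go([-.063,0,.165],[-.063,0,.114])
c=optics.read_camera("wrist"); o=telemetry.get_obs()
M=np.eye(4); M[:3,:3]=R.from_euler('xyz',o["tool_rot"],degrees=True).as_matrix(); M[:3,3]=o["tool_pos"]; T=M@np.array(c["hand_eye"])
q=np.array([[-.063,.054,.163],[-.063,0,.163],[-.136,0.045,.15],[-.136,0.035,.15]]); print(proj(world(C,q),c,T).round(1))
m=cv2.inRange(c["img"],(0,50,180),(80,140,255)); y,x=np.nonzero(m); print("orange",len(x),x.mean() if len(x) else 0,y.mean() if len(y) else 0)
cv2.imwrite("pics/w3.png",c["img"])
E
```

```text
t 11.22 chamber tcp mm [-62.7  -2.  179.3] rot [179.12  -0.25   9.25] F [-1.2  0.4 -0.4] w 60.2
twist needed -0.31
[-0.063, 0, 0.165] -> [-0.03 -0.23  1.43]
[-0.063, 0, 0.114] -> [-0.02 -0.08  5.1 ]
[[317.6 146.3]
 [318.3 218.5]
 [222.2 157.8]
 [223.4 170.8]]
orange 243 224.40740740740742 157.58024691358025
```

View pics/w3.png

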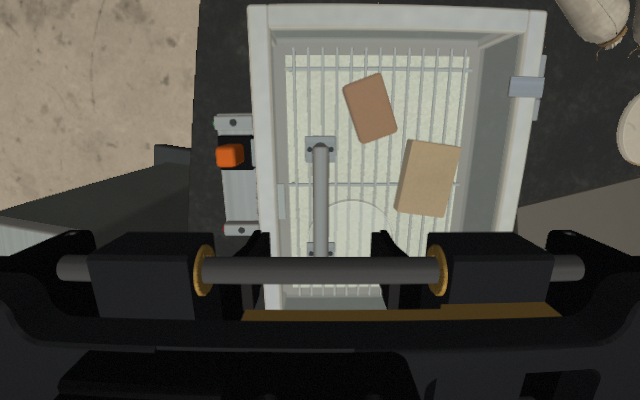

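The wrist view shows the lock block against its left stop: the knob is at (224,158), and the fully open position predicts (222,158). The bar, at column 320, is centred between the open jaws. Descend and grip.

{"name": "arm_command", "arguments": {"translation": [[0, -0.2, 2], [0, 0, 2], [0, 0, 1.2], [0, 0, 0.8], [0, 0, 0.3]], "twist": [-0.3, 0, 0, 0, 0]}}

```text
time_s: 11.9
tool_pos: [0.4907, 0.2988, 0.1165]
tool_rot: [179.3, -0.4, 9.6]
force: [0.5, 0.2, 0.1]
grip_width: 0.0611
```

{"name": "arm_command", "arguments": {"translation": [[0, 0, 0], [0, 0, 0], [0, 0, 0], [0, 0, 0], [0, 0, 0], [0, 0, 0], [0, 0, 0], [0, 0, 0]], "twist": [0, 0, 0, 0, 0, 0, 0, 0], "grip": 0, "force": 30}}

```text
time_s: 12.9
tool_pos: [0.4905, 0.2994, 0.1181]
tool_rot: [179.4, -0.4, 9.6]
force: [-1.6, -0.7, 1.4]
grip_width: 0.0108
```

```bash
python3 -c "
from h import *
go([-.063,0,.114])"
```

```text
t 12.9 chamber tcp mm [-62.1   0.5 118.1] rot [179.38  -0.41   9.58] F [-1.6 -0.7  1.4] w 10.8
twist needed 0.02
[-0.063, 0, 0.114] -> [-0.1   0.05  0.41]
```

Gripped (10.8 mm opening on the 12 mm bar). Start lifting along the arc, first 10°.

{"name": "arm_command", "arguments": {"translation": [[0.24, 0, -0.8], [0.27, 0, -0.8], [0.31, 0, -0.8], [0.34, 0, -0.77]], "twist": [0, 0, 0, 0]}}

```text
time_s: 13.4
tool_pos: [0.5005, 0.3008, 0.1479]
tool_rot: [179.2, -0.1, 9.6]
force: [1.5, 0.5, -7.4]
grip_width: 0.0108
```

```bash
cat >> h.py <<'E'
def ang(z0=-44.9,x0=.9):
    from cell import telemetry
    p=telemetry.get_obs()["tool_pos"]; c=(p-[C[0],C[1],0])@R.from_euler('z',C[2]).as_matrix()*1e3
    d=np.array([124-(c[0]-x0),c[2]-z0-113]); a=np.degrees(np.arctan2(d[1],d[0]))-14.97
    print("lid angle",a.round(2),"radius",np.hypot(*d).round(1),"(193.6)")
    for t in (20,30,40,45):
        b=np.radians(t+14.97); print(t,"dx cm",((d[0]-193.6*np.cos(b))/10).round(2),"dzt",-((193.6*np.sin(b)-d[1])/10).round(2))
E
python3 -c "
from h import *
go(); ang()"
```

```text
t 13.4 chamber tcp mm [-52.    0.3 147.9] rot [ 1.7923e+02 -1.2000e-01  9.5700e+00] F [ 1.5  0.5 -7.4] w 10.8
twist needed 0.01
lid angle 9.3 radius 194.0 (193.6)
20 dx cm 1.83 dzt -3.12
30 dx cm 3.99 dzt -5.71
40 dx cm 6.58 dzt -7.88
45 dx cm 8.0 dzt -8.79
```

{"name": "arm_command", "arguments": {"translation": [[0.4, 0, -0.78], [0.44, 0, -0.76], [0.48, 0, -0.74], [0.5, 0, -0.72], [0.52, 0, -0.7], [0.54, 0, -0.68], [0.56, 0, -0.67], [0.58, 0, -0.65]], "twist": [0, 0, 0, 0, 0, 0, 0, 0]}}

```text
time_s: 14.4
tool_pos: [0.54, 0.3073, 0.2083]
tool_rot: [179.1, 0.3, 9.6]
force: [-2.0, -2.0, -7.1]
grip_width: 0.0109
```

```bash
python3 -c "
from h import *
go(); ang()"
```

```text
t 14.4 chamber tcp mm [-1.200e+01  1.000e-01  2.083e+02] rot [179.1    0.27   9.58] F [-2.  -2.  -7.1] w 10.9
twist needed 0.02
lid angle 30.71 radius 195.9 (193.6)
20 dx cm -2.18 dzt 2.92
30 dx cm -0.01 dzt 0.33
40 dx cm 2.58 dzt -1.84
45 dx cm 4.0 dzt -2.74
```

{"name": "arm_command", "arguments": {"translation": [[0.65, 0, -0.5], [0.66, 0, -0.48], [0.67, 0, -0.46], [0.68, 0, -0.45], [0.68, 0, -0.42], [0.5, 0, -0.3], [0, 0, 0], [0, 0, 0]], "twist": [0, 0, 0, 0, 0, 0, 0, 0]}}

```text
time_s: 15.4
tool_pos: [0.5788, 0.3138, 0.2399]
tool_rot: [179.1, 0.5, 9.6]
force: [-4.1, -2.4, -2.2]
grip_width: 0.0111
```

```bash
python3 - <<'E'
from h import *
go(); ang()
from cell import optics
cs=optics.read_camera("scene")
def lid(th):  # lid top corner front L,R at angle
    t=np.radians(th); out=[]
    for (f,y,h) in ((.244,.16,.009),(.244,-.16,.009),(.004,-.16,.009),(.004,.16,.009)):
        out.append([.124-f*np.cos(t)+h*np.sin(t),y,.113+f*np.sin(t)+h*np.cos(t)])
    return world(C,np.array(out))
i=cs["img"].copy(); x0,y0=220,80
z=cv2.resize(i[y0:y0+140,x0:x0+180],None,fx=4,fy=4,interpolation=cv2.INTER_CUBIC)
for th,col in ((40,(255,0,0)),(45,(0,255,0)),(50,(0,0,255))):
    p=((proj(lid(th),cs)-[x0-.5,y0-.5])*4).astype(int); print(th,p.tolist()); cv2.polylines(z,[p[:3].reshape(-1,1,2)],False,col,1)
cv2.imwrite("pics/l1.png",z)
E
```

```text
t 15.4 chamber tcp mm [2.740e+01 1.000e-01 2.399e+02] rot [179.1    0.47   9.59] F [-4.1 -2.4 -2.2] w 11.1
twist needed 0.03
lid angle 45.45 radius 197.6 (193.6)
20 dx cm -6.11 dzt 6.09
30 dx cm -3.94 dzt 3.5
40 dx cm -1.36 dzt 1.33
45 dx cm 0.07 dzt 0.42
40 [[103, 129], [425, 331], [626, 419], [324, 235]]
45 [[119, 101], [446, 298], [627, 419], [324, 235]]
50 [[137, 75], [468, 266], [627, 419], [325, 235]]
```

View pics/l1.png

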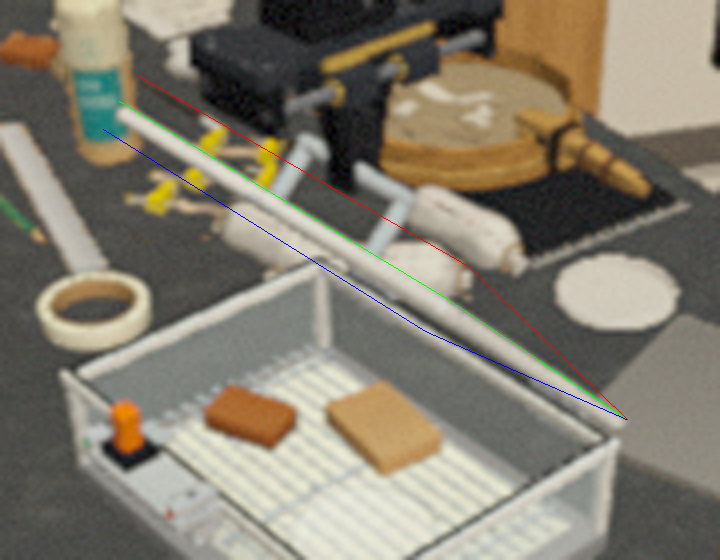

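The scene view shows the lid's upper edge lying on the green 45° line: its front corner is at about (120,106), against (119,101) for 45°. The knob is still at the left stop. I'll firm up the grip and check that the lid holds still.

{"name": "arm_command", "arguments": {"translation": [[0.1, 0, -0.1], [0, 0, 0], [0, 0, 0], [0, 0, 0], [0, 0, 0], [0, 0, 0], [0, 0, 0], [0, 0, 0], [0, 0, 0], [0, 0, 0]], "twist": [0, 0, 0, 0, 0, 0, 0, 0, 0, 0], "force": 45}}

```text
time_s: 16.7
tool_pos: [0.5792, 0.3139, 0.2402]
tool_rot: [179.1, 0.5, 9.6]
force: [-3.9, -1.9, -3.2]
grip_width: 0.011
```

```bash
cat > e.py <<'E'
from h import *
go(); ang()
from cell import optics,telemetry
cs=optics.read_camera("scene"); a=cs["img"].astype(int)
i=cv2.cvtColor(cs["img"],cv2.COLOR_BGR2GRAY).astype(float)
# white-edge profile down the column near the front-left corner
for c in (256,265,320): print(c,i[100:160,c].round().astype(int)[:45].tolist())
print(telemetry.get_obs()["joint_velocities"].round(2))
E
python3 e.py; python3 -c "
from h import *
from cell import optics
cs=optics.read_camera('scene')
for th in (42,43,44,45,46,47):
    t=np.radians(th); w=world(C,np.array([[.124-.244*np.cos(t)+h*np.sin(t),y,.113+.244*np.sin(t)+h*np.cos(t)] for h in (.009,-.003) for y in (.16,-.16)])); p=proj(w,cs)
    print(th,[(c,[round(float(np.interp(c,[p[k][0],p[k+1][0]],[p[k][1],p[k+1][1]])),1) for k in (0,2)]) for c in (256,265,320)])"
```

```text
t 16.7 chamber tcp mm [2.780e+01 1.000e-01 2.402e+02] rot [179.08   0.53   9.61] F [-3.9 -1.9 -3.2] w 11.0
twist needed 0.05
lid angle 45.59 radius 197.6 (193.6)
20 dx cm -6.15 dzt 6.12
30 dx cm -3.98 dzt 3.53
40 dx cm -1.4 dzt 1.36
45 dx cm 0.02 dzt 0.45
256 [76, 67, 70, 75, 77, 76, 69, 68, 111, 173, 211, 215, 199, 160, 106, 79, 76, 71, 73, 78, 69, 72, 69, 83, 79, 72, 69, 74, 110, 159, 156, 144, 116, 89, 80, 81, 76, 78, 74, 74, 77, 75, 76, 77, 75]
265 [79, 71, 74, 77, 77, 75, 61, 62, 71, 70, 74, 67, 71, 95, 156, 201, 215, 211, 183, 135, 81, 65, 71, 108, 140, 127, 104, 86, 79, 109, 172, 177, 145, 93, 77, 80, 79, 78, 76, 71, 72, 75, 77, 78, 78]
320 [68, 107, 143, 144, 139, 160, 188, 193, 170, 145, 142, 143, 139, 138, 146, 139, 124, 108, 108, 98, 107, 131, 133, 118, 99, 102, 148, 180, 185, 182, 179, 182, 191, 188, 178, 157, 127, 98, 75, 76, 129, 194, 206, 207, 208]
[ 0.06 -0.04 -0.02  0.16  0.12 -0.01  0.02]
42 [(256, [114.8, 120.2]), (265, [120.3, 125.9]), (320, [154.2, 160.6])]
43 [(256, [112.9, 118.3]), (265, [118.3, 123.9]), (320, [151.9, 158.3])]
44 [(256, [110.9, 116.4]), (265, [116.4, 121.9]), (320, [149.7, 156.0])]
45 [(256, [109.0, 114.4]), (265, [114.4, 120.0]), (320, [147.5, 153.8])]
46 [(256, [107.1, 112.5]), (265, [112.5, 118.0]), (320, [145.2, 151.5])]
47 [(256, [105.2, 110.6]), (265, [110.5, 116.0]), (320, [143.0, 149.3])]
```

```bash
python3 -c "
from cell import env
print(env.sign_off())"
```

```text
the job is handed in; nothing more can be done
None
```

The lock knob is at its left-hand stop, the lid is up at about 45°, and the arm is holding it still by the bar handle. I handed the job in at about 17 s.

**Lock:** the first push passed over the knob without touching it. Probing the ledge with about 20 N showed the solid fingertips sit roughly 30 mm short of the reported TCP. A lower push moved the knob until it stopped advancing at 11 N. The wrist camera then showed the lock block against the left stop: knob at (224,158), predicted (222,158).

**Lid:** I gripped the bar at 30 N, lifted along the arc, and raised the grip to 45 N at the end.
- **Angle:** the lid edges in the scene camera give about 45.2°, and the TCP position gives 45.6°.
- **Stillness:** it held for the last second with joint speeds near zero, and no reading during the lift came near 60°.

**One check disagreed:** the bar's apparent distance from the hinge grew from 194 to 197.6 mm during the lift, against 193.6 mm nominal. That suggests the bar slipped about 4 mm in the pads; it was steady at the end.

I didn't see the arm touch anything else, but I made no final check of the eraser and bone folder.

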